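Make up the sample tray and press its label holder home

ROBOT

A 6-joint arm with a two-finger parallel gripper is mounted at the origin on the work surface. World frame = base frame: x ahead of the robot, y to its left, z up, the work surface at z = 0. Lengths are in mm, angles in rad, forces in N, time in s.
With the tool pointing down it reaches from about 275 to 1000 mm from the base axis. Payload 8.4 kg.
Tool frame: the origin (TCP) lies on the centre line of the jaws, within the pads' length; the fingertips stand 17 mm ahead of it and the grasp point (between the pads) lies 2 mm behind it; z points along the fingers, y is the line along which they close (so a half turn about z gives the same grasp; the last joint's range is limited). The gripper opens to 85 mm and grips with 20 to 120 N. Pads are 22 mm wide; open, the fingers measure 114 mm over their backs; the gripper's body (76 mm by 85 mm) begins 54 mm behind the grasp point. The pads swing forward as they close: fully open they stand 13 mm farther back than shut.
Start: joints at [1.117, 0.353, 1.633, -0, 1.155, -0.002], TCP at [272.865, 562.292, 248.281] pointing down, gripper open.
Joint ranges: [-2.63, 2.63], [-0.92, 2.1], [0.06, 2.66], [-1.3, 4.44], [0, 2.69], [-3.02, 3.02]. Speed limits (rad/s): [2.22, 2.22, 2.79, 3.14, 3.14, 3.14].

INTERFACE

Orientations are given as [roll, pitch, yaw] about the fixed x, y, z axes, in that order (R = Rz(yaw) Ry(pitch) Rx(roll)).
In Python, from rig import r, eyes gives the robot as it stands. The module is installed in compiled form; this text tells all that it offers.
- The arm moves only by the shell command python3 -m inch 'ROWS' [FORCE]. ROWS is JSON, a list of rows, each a list of 7 numbers: the shift along the tool's x, y, z in m, then the turn, a rotation vector about the tool's x, y, z in degrees, then the closure, from -1 (fully open) to 1 (shut). In form: [[x, y, z, rx, ry, rz, gripper], ...]. A call has 1 to 8 rows; each row shifts and turns the commanded pose from where the row before left it, along the tool's axes as they then stand; what a row does not reach is not made up. A row lasts 1/10 s, in which the tool goes at most 50 mm and 8.59 degrees, less where a joint would pass 70% of its speed; a pose out of reach is approached as far as the arm can. A call with a gripper value outside its range is refused whole. The fingers move at their own pace and stop on an object; FORCE is the grip in N (left out, the last holds). Time passes only in rows, so rows that do not move let the fingers close. It gives the time, the measured TCP pose, the force, the opening and the grip force at its end, in the units of the state.
- r.sense(): the state, without advancing time (a new reading comes with each control period).
- eyes.grab_frame(name): name is "scene" or "top" or "wrist"; returns a dict with "img" (384x512x3 uint8, blue, green, red), "fx", "fy", "cx", "cy" (pixels), "R" (3x3) and "t" (3): a world point X has camera coordinates R X + t; the wrist camera has in their place "hand_eye" (4x4, takes a point from camera to tool coordinates, whose origin is the TCP and whose axes are the flange's). Camera axes: x right, y down, z forward; pixel columns grow to the right and rows downward; lengths in mm; the calibration is good to about 2 mm. The wrist camera is an equidistant fisheye: a pixel r from the principal point sees the ray r / f radians off the axis. A picture is of the moment at which its call begins: read the wrist's pose just before it. There is no depth.
- r.sign_off(): hands the job in; it is judged then, once.
The state is a dict: "clock": time; "qpos": joint angles; "qvel": joint speeds; "joint_efforts": joint torques, N m; "eef_pos": TCP position; "tcp_rot": TCP orientation; "contact_force": force on the tool from outside, world axes, zero at the start; "wrist_torque": the same for the moment, N m; "opening": opening from 0.0 (shut) to 1.0 (fully open); "grasp_force": force on a finger pad.
Only numpy, scipy, OpenCV 4.12 (cv2) and the standard library are available. Lean on these libraries where they do the work, as an engineer would, in place of code of your own. Each camera call takes 0.05 s, during which the arm holds its last target. There are 200 camera calls.

TASK

Make the grey sample tray up to exactly three specimen pots, all standing in it with the rest left standing on the bench. Then slide the label holder's flat tongue under the lip at the middle of the tray's front edge, against the hidden spring until it is fully home at the stop, and finish while still holding it pressed home with the fingers. Leave the other things on the bench alone.

Things in the scene. Friction and masses are not known exactly. Their poses are not given: they have to be found in the camera images.
- tray: grey tray fixed to the bench, 130 mm deep (x), 210 mm wide (y); origin on the bench under its centre, x from front (robot side) to back, z up. Pots stand on its floor, 22 mm above the bench, inside x -55..60, y -100..100 mm; walls 5 mm thick rise to 40 mm above the bench. The floor slab's front edge is the lip, at x -65 mm, underside 10 mm above the bench; beneath it is the slot (y -35..35 mm).
- slot_mouth (a point): middle of the 70 mm wide, 10 mm high slot's opening under the lip, at the tray's front edge, 5 mm above the bench, which is the slot's floor; the tongue goes in along the tray's +x
- spring_bar (a joint): m, travel of the hidden sprung bar in the slot: 0 at rest, its front face then 12 mm behind the slot's mouth; grows as it is pushed in (tray +x) to a hard stop at 0.010. It pushes back with 3 N at first and 8 N at the stop, and springs out when let go.
- label_holder: grey plastic L, white paper label on the -x side, 60 g, on the bench: upright face 70 mm wide (y), 8 thick (x), 50 tall, and a flat tongue 60 wide, 5 thick, reaching 55 mm ahead (+x) of the face. Origin under the middle of the face, on the bench; x along the tongue to its tip (59 mm from the origin), z up. Pinch the face through its thickness from above; home, it stands 33 mm clear of the lip.
- tongue_tip (a point): middle of the tongue's front end, 2.5 mm above the holder's underside
- pot1: specimen pot, white plastic with a grey screw lid: upright cylinder 36 mm across, 50 mm tall, about 40 g; origin at the centre of its underside, z up. This one already stands in the tray, anywhere along its width near the middle of its depth.
- pot2: specimen pot, white plastic with a grey screw lid: upright cylinder 36 mm across, 50 mm tall, about 40 g; origin at the centre of its underside, z up. Stands on the bench to the right of the tray.
- pot3: specimen pot, white plastic with a grey screw lid: upright cylinder 36 mm across, 50 mm tall, about 40 g; origin at the centre of its underside, z up. Stands on the bench to the right of the tray.
- pot4: specimen pot, white plastic with a grey screw lid: upright cylinder 36 mm across, 50 mm tall, about 40 g; origin at the centre of its underside, z up. Stands on the bench to the right of the tray.
- pot5: specimen pot, white plastic with a grey screw lid: upright cylinder 36 mm across, 50 mm tall, about 40 g; origin at the centre of its underside, z up. Stands on the bench to the right of the tray.
- dropper1: not a pot: white plastic dropper bottle, grey cap, 26 mm across, 72 mm tall with a narrow top, standing among the pots; leave alone. Origin under its centre.
- dropper2: not a pot: white plastic dropper bottle, grey cap, 26 mm across, 72 mm tall with a narrow top, standing among the pots; leave alone. Origin under its centre.
- slide_box: closed blue slide box 98 x 83 x 36 mm, right of the pots; leave alone. Origin under its centre.
- beaker: clear beaker 68 mm across, 85 mm tall, behind the tray; leave alone. Origin under its centre.
- oil_bottle: small amber bottle 32 mm across, 65 mm tall, left of the tray; leave alone. Origin under its centre.
- dish: flat round dish 90 mm across, 16 mm tall, behind the pots; leave alone. Origin under its centre.
Things that resemble listed ones, but are neither listed nor needed, are in the scene too. What is shaped like the pot4 but blue is not meant.

How it is judged:
By the outcome, as a careful person would: the job done as asked, in the order asked, and still so for the second after the job is handed in, while the arm keeps its last pose, push and grip.
It also fails if it takes over 61 s, if anything falls off the work surface, if the arm or the gripper's body presses on something with over 40 N, if the wrist force passes 120 N, or if a joint passes its speed limit or range.

## Working session

There is one attempt and no reset: what is moved stays moved. The work goes in short steps, Python scripts to look and compute and a shell command to move; the robot and the scene stay as the last step left them, time stands still between calls to the robot, and variables do not carry over. Pictures are saved under pics/ and viewed, at most 10 in all, crops included, and the job is handed in when it is done.

```bash
mkdir -p pics; python3 - <<'E'
from rig import r,eyes
import cv2,numpy as np
print(r.sense())
for n in("scene","top","wrist"):
    f=eyes.grab_frame(n); cv2.imwrite(f"pics/{n}0.png",f["img"])
    print(n,{k:np.array(v).round(3).tolist() for k,v in f.items() if k!="img"})
a=cv2.imread("pics/scene0.png");b=cv2.imread("pics/top0.png")
cv2.imwrite("pics/top0b.png",cv2.resize(b,(800,600),interpolation=cv2.INTER_CUBIC))
cv2.imwrite("pics/scene0b.png",cv2.resize(a,(800,600),interpolation=cv2.INTER_CUBIC))
E
```

```text
{'clock': 0.0, 'qpos': array([ 1.11661808e+00,  3.53637733e-01,  1.63416071e+00, -1.54201519e-05,
        1.15518973e+00, -2.39853513e-03]), 'qvel': array([ 8.52290821e-05, -6.58038247e-04, -1.26303700e-03,  1.49069886e-03,
       -6.43489709e-04, -4.17531583e-04]), 'joint_efforts': array([ 1.87192258e-03, -6.05229449e+01, -3.42072415e+01,  5.15583702e-05,
        9.19944694e-03, -6.46370040e-06]), 'eef_pos': array([272.65428729, 561.87603078, 247.55679516]), 'tcp_rot': array([-3.14019711e+00,  1.07515226e-05,  2.68981919e+00]), 'contact_force': array([-0.87232559, -0.2560915 ,  0.14435099]), 'wrist_torque': array([-0.00497007, -0.00225227, -0.01889945]), 'grasp_force': 0.0, 'opening': 1.00315907780959}
scene {'fx': 471.242, 'fy': 471.242, 'cx': 258.674, 'cy': 188.205, 'R': [[0.576, 0.817, -0.018], [0.626, -0.456, -0.633], [-0.525, 0.353, -0.774]], 't': [-271.15, -351.437, 1655.39]}
top {'fx': 457.205, 'fy': 457.205, 'cx': 263.974, 'cy': 198.97, 'R': [[-0.024, -0.999, -0.024], [-0.99, 0.027, -0.141], [0.142, 0.021, -0.99]], 't': [-12.103, 552.209, 1409.029]}
wrist {'fx': 297.319, 'fy': 297.319, 'cx': 255.458, 'cy': 190.965, 'hand_eye': [[-0.0, -0.956, -0.294, 74.639], [1.0, 0.0, -0.0, -0.14], [0.001, -0.294, 0.956, -125.713], [0.0, 0.0, 0.0, 1.0]]}
```

View pics/top0b.png

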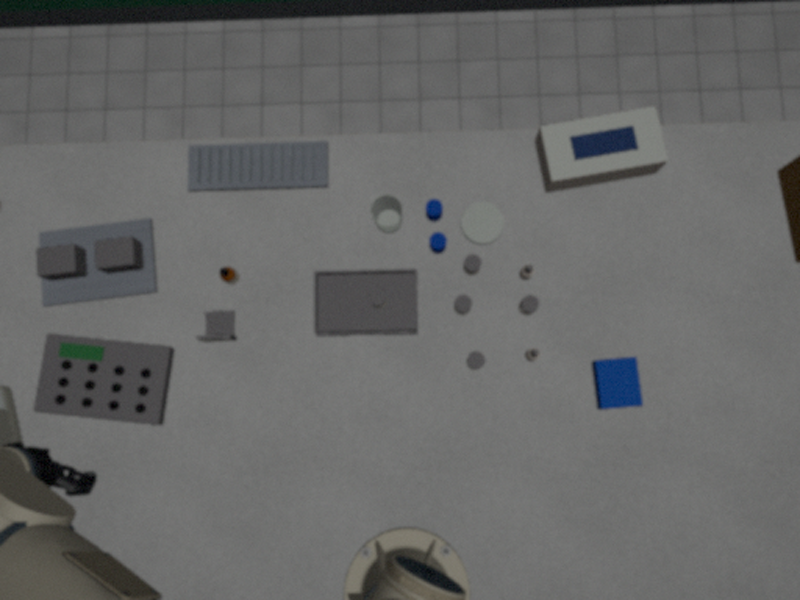

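View pics/scene0b.png

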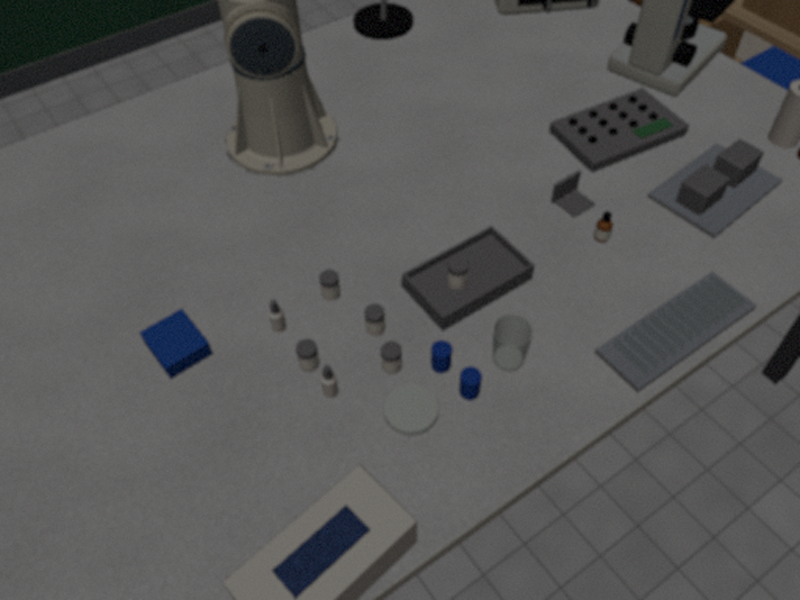

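Top view (800x600): tray centre (366,302), pot1 inside at (378,298), four grey-lidded pots at (472,264), (463,304), (529,304), (475,360). Droppers are at (526,271) and (531,354), blue look-alikes at (434,210) and (438,242), holder at (220,326) with its face on the robot side. I'll enlarge both views to measure.

```bash
python3 - <<'E'
import cv2,numpy as np
def crop(src,x0,y0,w,h,s,out):
    a=cv2.imread(src)[y0:y0+h,x0:x0+w]; a=cv2.resize(a,None,fx=s,fy=s,interpolation=cv2.INTER_CUBIC)
    a=cv2.convertScaleAbs(a,alpha=1.7); cv2.imwrite(out,a)
    return a
a=crop("pics/top0.png",118,150,235,92,3.4,"/tmp/a.png")
crop("pics/scene0.png",185,105,210,155,3.8,"pics/c2.png")
cv2.imwrite("pics/c1.png",a)
E
```

```text
(no output)
```

View pics/c1.png

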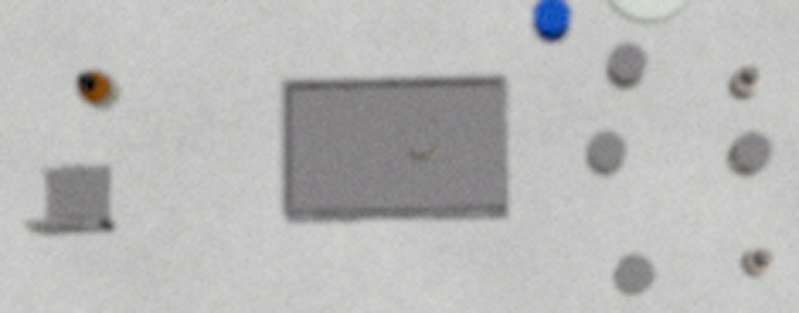

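View pics/c2.png

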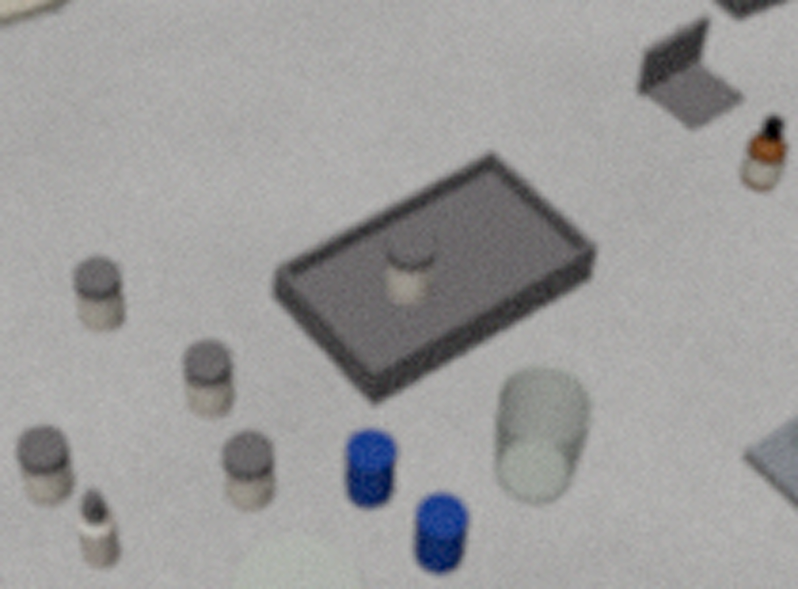

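c1 (top): pot lids A(627,65), B(606,153), C(749,154), D(633,274), all grey and wide. Droppers (744,82) and (756,262) are narrower, with dark tips. Pot1 shows only its lower crescent at (420,153). c2 (scene): lids D(98,275), B(208,358), A(248,450), C(43,445), pot1(410,250). The blue ones at (371,450) and (441,515) are not meant. B and D are nearest the tray and freest, so I'll triangulate those.

```bash
cat > h.py <<'E'
import numpy as np,cv2
from rig import r,eyes
from scipy.spatial.transform import Rotation as Ro
def cal(n):
    f=eyes.grab_frame(n);K=np.array([[f["fx"],0,f["cx"]],[0,f["fy"],f["cy"]],[0,0,1]]);return K,np.array(f["R"]),np.array(f["t"]).ravel()
def ray(c,p):
    K,R,t=c;return -R.T@t,R.T@np.linalg.solve(K,[*p,1])
def tri(rays):
    A=np.zeros((3,3));b=np.zeros(3)
    for o,d in rays:
        d=d/np.linalg.norm(d);M=np.eye(3)-np.outer(d,d);A+=M;b+=M@o
    X=np.linalg.solve(A,b);return X,[np.linalg.norm(np.cross(X-o,d/np.linalg.norm(d))) for o,d in rays]
def atz(ry,z):
    o,d=ry;return o+d*(z-o[2])/d[2]
def wray(f,s,p):   # fisheye
    T=np.array(f["hand_eye"]);Rt=Ro.from_euler("xyz",s["tcp_rot"]).as_matrix()
    u=np.array([(p[0]-f["cx"])/f["fx"],(p[1]-f["cy"])/f["fy"]]);th=np.linalg.norm(u);
    d=np.array([*(u/th*np.sin(th)),np.cos(th)]) if th>0 else np.array([0,0,1.])
    return s["eef_pos"]+Rt@T[:3,3],Rt@T[:3,:3]@d
def wproj(f,s,X):
    T=np.array(f["hand_eye"]);Rt=Ro.from_euler("xyz",s["tcp_rot"]).as_matrix()
    c=T[:3,:3].T@(Rt.T@(np.array(X)-s["eef_pos"])-T[:3,3]);th=np.arctan2(np.hypot(c[0],c[1]),c[2]);a=np.arctan2(c[1],c[0])
    return f["cx"]+f["fx"]*th*np.cos(a),f["cy"]+f["fy"]*th*np.sin(a)
E
python3 - <<'E'
from h import *
T=cal("top");S=cal("scene")
print("cams",ray(T,(0,0))[0].round(),ray(S,(0,0))[0].round())
c1=lambda x,y:(118+(x+.5)/3.4-.5,150+(y+.5)/3.4-.5); c2=lambda x,y:(185+(x+.5)/3.8-.5,105+(y+.5)/3.8-.5)
P=dict(A=((627,65),(248,450)),B=((606,153),(208,358)),C=((749,154),(43,445)),D=((633,274),(98,275)),pot1=((417,143),(410,249)),
 bl=((284,82),(596,247)),br=((505,77),(376,383)),fr=((507,213),(275,275)),fl=((287,215),(491,152)),
 tonL=((47,168),(743,97)),tonR=((109,167),(695,129)),faceL=((28,226),(706,20)),faceR=((112,224),(642,56)))
for k,(a,b) in P.items():
    ra,rb=ray(T,c1(*a)),ray(S,c2(*b));X,e=tri([ra,rb])
    print(k,X.round(1),round(e[0],1),"top@z50",atz(ra,50)[:2].round(),"@40",atz(ra,40)[:2].round())
E
```

```text
cams [ 346.  -56. 1472.] [1246. -523. 1054.]
A [ 644.3 -149.4   46.2] 0.1 top@z50 [ 643. -149.] @40 [ 646. -150.]
B [ 561.7 -127.1   46.3] 0.1 top@z50 [ 561. -127.] @40 [ 563. -127.]
C [ 557.1 -260.1   44.3] 0.9 top@z50 [ 557. -258.] @40 [ 558. -260.]
D [ 448.6 -149.    46. ] 1.0 top@z50 [ 449. -148.] @40 [ 449. -148.]
pot1 [573.4  46.4  59. ] 0.9 top@z50 [575.  48.] @40 [577.  49.]
bl [639.1 173.3  36.5] 0.3 top@z50 [636. 171.] @40 [639. 173.]
br [639.6 -35.1  28.7] 0.2 top@z50 [635. -35.] @40 [637. -35.]
fr [510.7 -33.6  25.1] 0.1 top@z50 [508. -34.] @40 [509. -34.]
fl [513.6 172.4  35.7] 1.2 top@z50 [511. 169.] @40 [512. 171.]
tonL [567.1 406.    5.3] 1.4 top@z50 [561. 393.] @40 [563. 396.]
tonR [568.2 348.7   1.6] 0.5 top@z50 [561. 335.] @40 [562. 338.]
faceL [507.6 410.9  44.9] 0.7 top@z50 [507. 410.] @40 [509. 413.]
faceR [508.7 334.3  46. ] 1.9 top@z50 [507. 332.] @40 [508. 334.]
```

Heights check out: pot lids at about 46–50, the pots about 83 mm apart, and the tray about 208 x 128 with yaw near 0 and centre (574,69). The tray holds one pot, so it needs two more: D and B. First I'll turn the tool to yaw π/2.

```bash
python3 -m inch '[[0,0,0,0,0,8,-1],[0,0,0,0,0,8,-1],[0,0,0,0,0,8,-1],[0,0,0,0,0,8,-1],[0,0,0,0,0,8,-1],[0,0,0,0,0,8,-1],[0,0,0,0,0,8,-1],[0,0,0,0,0,8,-1]]' 30; python3 -m inch '[[-0.045,0.012,0,0,0,0,-1],[-0.045,0.012,0,0,0,0,-1],[-0.045,0.012,0,0,0,0,-1],[-0.045,0.012,0,0,0,0,-1],[-0.045,0.012,0,0,0,0,-1],[-0.045,0.012,0,0,0,0,-1],[-0.045,0.012,0,0,0,0,-1],[-0.045,0.012,0,0,0,0,-1]]'
```

```text
clock: 1.05
eef_pos: [272.8, 562.2, 248.1]
tcp_rot: [-3.141, 0.0, 1.567]
contact_force: [-0.1, -1.6, 0.8]
opening: 1.001
grasp_force: 0.0
clock: 1.85
eef_pos: [369.7, 200.8, 248.5]
tcp_rot: [3.141, -0.0, 1.573]
contact_force: [0.2, 0.7, 1.2]
opening: 0.998
grasp_force: 0.0
```

```bash
python3 -m inch '[[-0.044,0.016,0,0,0,0,-1],[-0.044,0.016,0,0,0,0,-1],[-0.044,0.016,0,0,0,0,-1],[-0.044,0.016,0,0,0,0,-1],[-0.044,0.016,0,0,0,0,-1],[-0.044,0.016,0,0,0,0,-1],[-0.044,0.016,0,0,0,0,-1],[0,0,0,0,0,0,-1]]'; python3 - <<'E'
from h import *
s=r.sense();f=eyes.grab_frame("wrist");cv2.imwrite("pics/w1.png",f["img"]);print(s["eef_pos"].round(1),s["tcp_rot"].round(3))
for n,X in dict(A=(643,-149,50),B=(561,-127,50),C=(557,-259,50),D=(449,-148,50)).items():print(n,np.round(wproj(f,s,X)))
cv2.imwrite("pics/w1b.png",cv2.convertScaleAbs(cv2.resize(f["img"],(800,600),interpolation=cv2.INTER_CUBIC),alpha=1.6))
E
```

```text
clock: 2.65
eef_pos: [484.0, -109.8, 248.5]
tcp_rot: [3.14, 0.002, 1.569]
contact_force: [0.2, 0.4, -0.7]
opening: 0.998
grasp_force: 0.0
[ 484.  -109.8  248.5] [3.140e+00 2.000e-03 1.569e+00]
A [384. 201.]
B [322. 184.]
C [311. 280.]
D [225. 201.]
```

View pics/w1b.png

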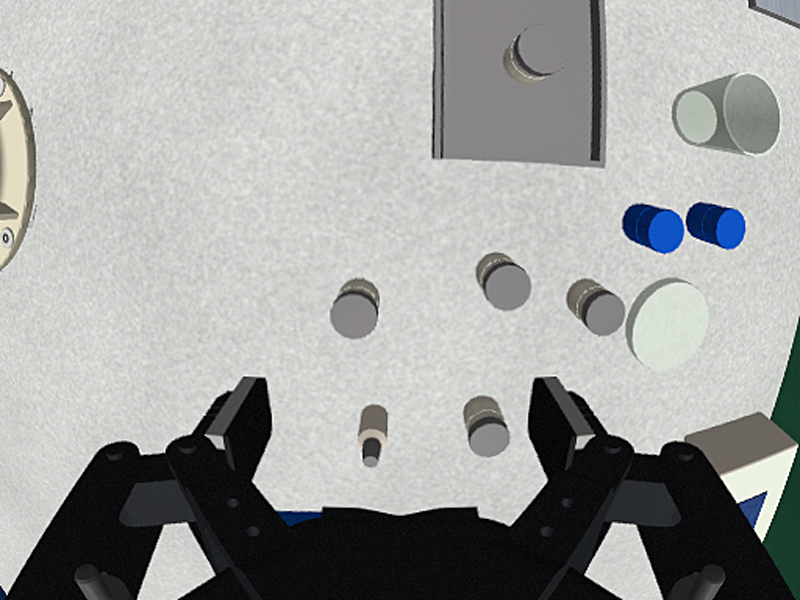

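The wrist view shows lids D(355,314), B(508,287), A(603,313), C(489,436) and pot1(543,49), plus the tray's right end from (432,158) to (605,166). I'll confirm by triangulating it with the top view.

```bash
python3 - <<'E'
from h import *
s=r.sense();f=eyes.grab_frame("wrist");T=cal("top");S=cal("scene")
c1=lambda x,y:(118+(x+.5)/3.4-.5,150+(y+.5)/3.4-.5); c2=lambda x,y:(185+(x+.5)/3.8-.5,105+(y+.5)/3.8-.5); w=lambda x,y:((x+.5)/1.5625-.5,(y+.5)/1.5625-.5)
for n,a,b,c in [("D",(633,274),(98,275),(355,314)),("B",(606,153),(208,358),(508,287)),("A",(627,65),(248,450),(603,313)),("P1",(417,143),(410,247),(543,49)),("fr",(507,213),(275,275),(432,158)),("br",(505,77),(376,383),(605,166))]:
    q=wray(f,s,w(*c));R=[ray(S,c2(*b)),q]+([ray(T,c1(*a))] if n!="P1" else [])
    X,e=tri(R);print(n,X.round(1),np.round(e,1),"wrist@",[atz(q,z)[:2].round(1).tolist() for z in (50,72,40)])
E
```

```text
D [ 448.6 -148.1   44.4] [2.  1.7 0.6] wrist@ [[450.0, -144.5], [452.2, -136.9], [448.9, -148.0]]
B [ 562.4 -126.4   46.3] [1.1 2.1 1. ] wrist@ [[562.9, -123.8], [557.5, -117.7], [565.4, -126.6]]
A [ 644.7 -148.4   45.4] [1.1 2.1 1.2] wrist@ [[643.3, -144.8], [632.4, -137.2], [648.2, -148.3]]
P1 [577.8  44.3  68.1] [2.4 2.4] wrist@ [[584.5, 51.4], [577.6, 45.7], [587.6, 54.0]]
fr [509.1 -32.5  23. ] [0.1 2.1 2.1] wrist@ [[505.4, -31.5], [503.9, -31.6], [506.1, -31.5]]
br [640.7 -34.   30.4] [2.  3.6 1.7] wrist@ [[633.9, -31.1], [623.7, -31.2], [638.5, -31.0]]
```

```bash
python3 -m inch '[[-0.037,-0.034,0.02,0,0,0,-0.5],[0,0,0.045,0,0,0,-0.5],[0,0,0.045,0,0,0,-0.5],[0,0,0.045,0,0,0,-0.5],[0,0,0.035,0,0,0,-0.5],[0,0,0.028,0,0,0,-0.5],[0,0,0,0,0,0,-0.5]]' 30; python3 -m inch '[[0,0,0,0,0,0,1],[0,0,0,0,0,0,1],[0,0,0,0,0,0,1],[0,0,0,0,0,0,1],[0,0,0,0,0,0,1],[0,0,0,0,0,0,1]]' 30
```

```text
clock: 3.55
eef_pos: [448.3, -137.5, 29.2]
tcp_rot: [-3.136, -0.002, 1.575]
contact_force: [0.1, 0.0, 1.2]
opening: 0.747
grasp_force: 0.0
clock: 4.15
eef_pos: [451.9, -139.7, 33.3]
tcp_rot: [3.139, 0.001, 1.572]
contact_force: [-0.8, 2.1, 10.7]
opening: 0.405
grasp_force: 29.9
```

The first row was clipped, so the grip is about 8 mm off centre. I'll re-grip.

```bash
python3 -m inch '[[0,0,0,0,0,0,-0.5],[0,0,0,0,0,0,-0.5],[0,0,0,0,0,0,-0.5],[-0.007,0,-0.002,0,0,0,-0.5],[0,0,0,0,0,0,-0.5]]' 30; python3 -m inch '[[0,0,0,0,0,0,0.1],[0,0,0,0,0,0,1],[0,0,0,0,0,0,1],[0,0,0,0,0,0,1],[0,0,0,0,0,0,1],[0,0,0,0,0,0,1]]' 30;  python3 -c "
from h import *
print(r.sense()['wrist_torque'])
f=eyes.grab_frame('wrist');cv2.imwrite('pics/w2.png',cv2.convertScaleAbs(f['img'],alpha=1.6))"
```

```text
clock: 4.65
eef_pos: [451.1, -147.3, 34.0]
tcp_rot: [3.141, 0.0, 1.572]
contact_force: [-0.3, -0.3, 0.3]
opening: 0.754
grasp_force: 0.0
clock: 5.25
eef_pos: [450.8, -146.5, 33.8]
tcp_rot: [-3.142, 0.0, 1.573]
contact_force: [-0.7, -1.2, 2.9]
opening: 0.408
grasp_force: 29.6
[-0.14451416  0.18217765  0.01420085]
```

View pics/w2.png

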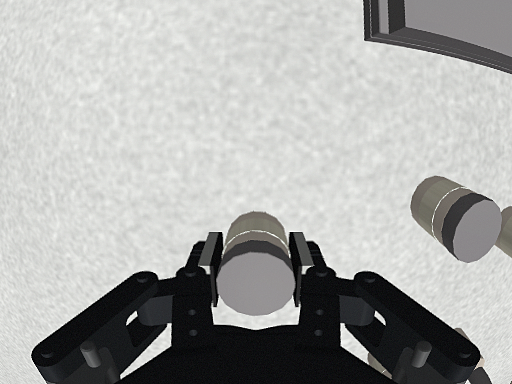

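The picture shows pot D centred between the pads at (258,285), upright. Lifting it and carrying it over the tray.

```bash
python3 -m inch '[[0,0,-0.03,0,0,0,1],[0,0,-0.035,0,0,0,1],[0,0,-0.03,0,0,0,1],[0.02,0.01,0,0,0,0,1],[0.035,0.018,0,0,0,0,1],[0.035,0.018,0,0,0,0,1],[0.035,0.018,0,0,0,0,1],[0.035,0.018,0,0,0,0,1]]'; python3 -m inch '[[0.035,0.018,0,0,0,0,1],[0.035,0.018,0,0,0,0,1],[0.015,0.007,0,0,0,0,1],[0,0,0,0,0,0,1]]'
```

```text
clock: 6.1
eef_pos: [532.9, 15.2, 128.7]
tcp_rot: [-3.142, -0.0, 1.573]
contact_force: [1.0, -0.8, 0.0]
opening: 0.41
grasp_force: 30.2
clock: 6.5
eef_pos: [575.9, 100.5, 128.5]
tcp_rot: [3.141, -0.0, 1.575]
contact_force: [0.2, 0.8, -0.3]
opening: 0.411
grasp_force: 30.2
```

```bash
python3 -m inch '[[0,0,0.03,0,0,0,1],[0,0,0.025,0,0,0,1],[0,0,0.010,0,0,0,1],[0,0,0.006,0,0,0,1],[0,0,0,0,0,0,1],[0,0,0,0,0,0,1]]'
```

```text
clock: 7.1
eef_pos: [575.9, 98.4, 58.6]
tcp_rot: [3.141, -0.0, 1.572]
contact_force: [0.4, 0.2, -0.0]
opening: 0.406
grasp_force: 30.2
```

```bash
python3 -m inch '[[0,0,0.0015,0,0,0,1],[0,0,0.001,0,0,0,1],[0,0,0,0,0,0,1],[0,0,0,0,0,0,1]]'; python3 -m inch '[[0,0,0,0,0,0,0.1],[0,0,0,0,0,0,-0.2],[0,0,0,0,0,0,-0.4],[0,0,-0.01,0,0,0,-0.4],[0,0,-0.03,0,0,0,-0.4],[0,0,-0.03,0,0,0,-0.4],[0,0,0,0,0,0,-0.4]]'; python3 -c "
from h import *
s=r.sense()
f=eyes.grab_frame('wrist');cv2.imwrite('pics/w3.png',cv2.convertScaleAbs(f['img'],alpha=1.6))
print(s['eef_pos'],wproj(f,s,(575.5,98.5,72)))"
```

```text
clock: 7.5
eef_pos: [575.9, 98.8, 55.9]
tcp_rot: [3.14, -0.0, 1.573]
contact_force: [1.1, 0.7, 4.8]
opening: 0.413
grasp_force: 30.5
clock: 8.2
eef_pos: [578.0, 99.1, 129.8]
tcp_rot: [3.135, -0.001, 1.573]
contact_force: [0.5, 0.1, -0.2]
opening: 0.697
grasp_force: 0.0
[577.98311029  99.1349119  129.77314757] (np.float64(250.7725402839928), np.float64(218.1072200391283))
```

View pics/w3.png

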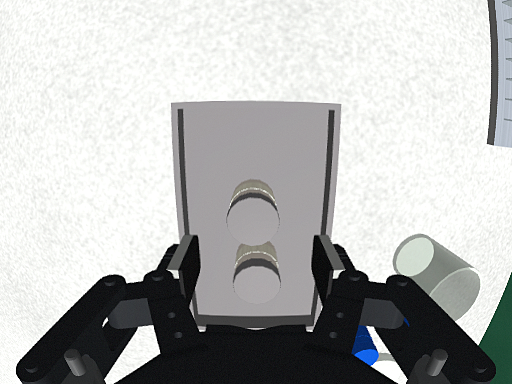

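Both pots stand in the tray at (253,218) and (257,280). Now pot B.

```bash
python3 -m inch '[[-0.03,-0.002,0,0,0,0,-0.4],[-0.04,-0.003,0,0,0,0,-0.4],[-0.04,-0.003,0,0,0,0,-0.4],[-0.04,-0.003,0,0,0,0,-0.4],[-0.04,-0.003,0,0,0,0,-0.4],[-0.034,-0.0015,0,0,0,0,-0.4],[0,0,0,0,0,0,-0.4],[0,0,0,0,0,0,-0.4]]'; python3 -c "
from h import *
s=r.sense()
f=eyes.grab_frame('wrist');cv2.imwrite('pics/w4.png',cv2.convertScaleAbs(f['img'],alpha=1.6))
print(s['eef_pos'],wproj(f,s,(562.5,-126,50)))"
```

```text
clock: 9.05
eef_pos: [559.6, -125.8, 124.6]
tcp_rot: [-3.14, -0.001, 1.571]
contact_force: [-0.4, 0.1, -0.7]
opening: 0.702
grasp_force: 0.0
[ 559.62093283 -125.75687069  124.6020126 ] (np.float64(259.2637673102423), np.float64(208.6721553478963))
```

View pics/w4.png

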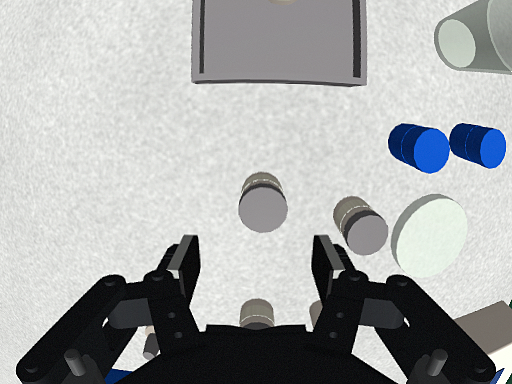

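The image has pot B's lid at (263,208), within 2 mm of the prediction, and A stays clear at (360,235). Descending.

```bash
python3 -m inch '[[0,0.004,0.03,0,0,0,-0.4],[0,0,0.035,0,0,0,-0.4],[0,0,0.025,0,0,0,-0.4],[0,0,0,0,0,0,0],[0,0,0,0,0,0,1],[0,0,0,0,0,0,1],[0,0,0,0,0,0,1],[0,0,0,0,0,0,1]]' 30;python3 -m inch '[[0,0,0,0,0,0,1]]'
```

```text
clock: 9.9
eef_pos: [565.0, -125.4, 36.5]
tcp_rot: [3.14, 0.0, 1.573]
contact_force: [0.5, 0.7, -0.5]
opening: 0.412
grasp_force: 29.9
clock: 10.0
eef_pos: [564.7, -125.4, 36.0]
tcp_rot: [3.14, 0.0, 1.573]
contact_force: [0.3, 0.2, -0.6]
opening: 0.407
grasp_force: 29.9
```

```bash
python3 -m inch '[[0,0,-0.035,0,0,0,1],[0,0,-0.035,0,0,0,1],[0,0,-0.027,0,0,0,1],[0.03,0.001,0,0,0,0,1],[0.04,0.002,0,0,0,0,1],[0.04,0.002,0,0,0,0,1],[0.04,0.002,0,0,0,0,1],[0.04,0.002,0,0,0,0,1]]'; python3 -m inch '[[0.04,0.002,0,0,0,0,1],[0.03,0,0,0,0,0,1],[0.01,0,0,0,0,0,1],[0,0,0,0,0,0,1],[0,0,0,0,0,0,1]]'
```

```text
clock: 10.8
eef_pos: [572.9, 66.1, 132.7]
tcp_rot: [3.141, -0.0, 1.572]
contact_force: [0.7, 0.2, -0.2]
opening: 0.413
grasp_force: 30.1
clock: 11.3
eef_pos: [574.6, 143.8, 132.3]
tcp_rot: [-3.141, 0.0, 1.573]
contact_force: [0.5, 0.5, 0.2]
opening: 0.408
grasp_force: 30.1
```

```bash
python3 -m inch '[[0,0,0.03,0,0,0,1],[0,0,0.027,0,0,0,1],[0,0,0.012,0,0,0,1],[0,0,0.004,0,0,0,1],[0,0,0,0,0,0,1],[0,0,0.002,0,0,0,1],[0,0,0,0,0,0,1]]'
```

```text
clock: 12.0
eef_pos: [575.4, 144.7, 58.1]
tcp_rot: [3.14, -0.0, 1.573]
contact_force: [0.1, 0.1, -1.2]
opening: 0.411
grasp_force: 30.1
```

```bash
python3 -m inch '[[0,0,0.0015,0,0,0,1],[0,0,0,0,0,0,1],[0,0,0,0,0,0,1]]'; python3 -m inch '[[0,0,0,0,0,0,0.1],[0,0,0,0,0,0,-0.2],[0,0,0,0,0,0,-0.4],[0,0,-0.01,0,0,0,-0.4],[0,0,-0.03,0,0,0,-0.4],[0,0,-0.04,0,0,0,-0.4],[0,0,-0.04,0,0,0,-0.4],[0,0,0,0,0,0,-0.4]]'; python3 -m inch '[[0.03,-0.015,0,0,0,0,-0.5],[0.04,-0.015,0,0,0,0,-0.5],[0.04,-0.015,0,0,0,0,-0.5],[0.04,-0.015,0,0,0,0,-0.5],[0.03,-0.01,0,0,0,0,-0.5],[0.02,0,0,0,0,0,-0.5],[0,0,0,0,0,0,-0.5],[0,0,0,0,0,0,-0.5]]'
python3 -c "
from h import *
s=r.sense()
f=eyes.grab_frame('wrist');cv2.imwrite('pics/w5.png',cv2.convertScaleAbs(f['img'],alpha=1.4));cv2.imwrite('pics/w5r.png',f['img'])
a=cv2.imread('pics/w5.png');cv2.imwrite('pics/w5b.png',cv2.resize(a,(800,600),interpolation=cv2.INTER_CUBIC))
np.save('w5.npy',np.r_[s['eef_pos'],s['tcp_rot']])
print(s['eef_pos'],s['tcp_rot'],wproj(f,s,(508,373,50)))"
```

```text
clock: 12.3
eef_pos: [575.5, 144.9, 56.6]
tcp_rot: [3.14, -0.0, 1.573]
contact_force: [-1.1, -0.9, 6.5]
opening: 0.409
grasp_force: 30.1
clock: 13.1
eef_pos: [577.9, 145.5, 182.0]
tcp_rot: [3.133, -0.002, 1.573]
contact_force: [0.2, -0.2, 0.5]
opening: 0.703
grasp_force: 0.0
clock: 13.9
eef_pos: [504.6, 344.2, 175.6]
tcp_rot: [-3.141, 0.001, 1.573]
contact_force: [-0.5, -0.8, -0.4]
opening: 0.754
grasp_force: 0.0
[504.58458233 344.17597752 175.58027199] [-3.14138801e+00  6.87042488e-04  1.57345566e+00] (np.float64(259.32643349838924), np.float64(155.7669877234355))
```

View pics/w5b.png

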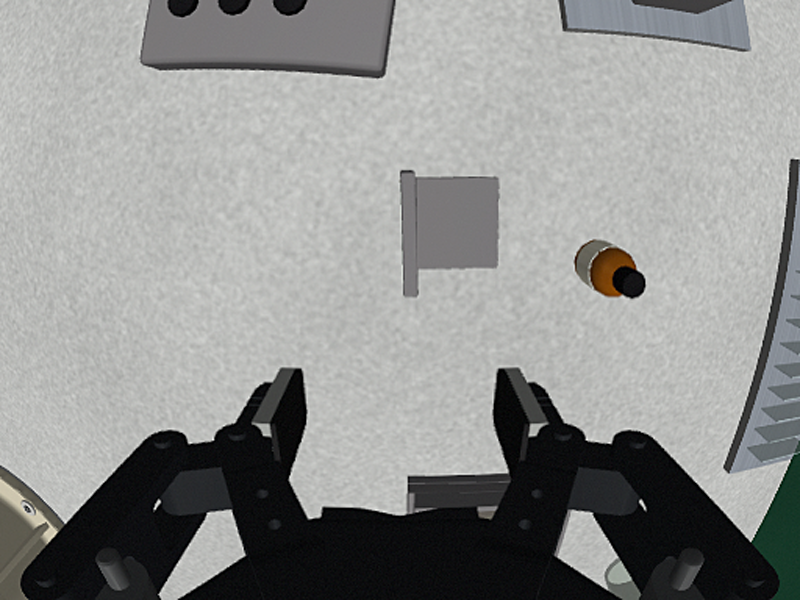

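In the wrist view the holder's face top is a strip from (407,171) to (411,296), and the tongue's front corners are (498,178) and (498,268). The oil bottle is clear at (615,270).

```bash
python3 - <<'E'
from h import *
a=np.load('w5.npy');s=dict(eef_pos=a[:3],tcp_rot=a[3:]);f=eyes.grab_frame("wrist");T=cal("top")
w=lambda x,y:((x+.5)/1.5625-.5,(y+.5)/1.5625-.5)
for n,p,z in [("faceL",(407.5,171),50),("faceR",(411,296),50),("tipL",(498,178),5),("tipR",(498,268),5),("rootL",(417,178),5),("rootR",(418,268),5)]:
    print(n,atz(wray(f,s,w(*p)),z).round(1))
# tray lip lines in undistorted top view: predicted vs wrist seen corner
c1=lambda x,y:(118+(x+.5)/3.4-.5,150+(y+.5)/3.4-.5)
for z in (5,50):print(z,[tri([ray(T,c1(*p)),wray(f,s,w(*q))]) [0].round(1).tolist() for p,q in (((47,168),(498,178)),((109,167),(498,268)),((70,226),(409,233)))])
# wide tray view: from pics/w3 ends (172,103),(340,103) TCP (578,99.1,129.8)
s3=dict(eef_pos=np.array([578,99.1,129.8]),tcp_rot=np.array([3.135,-.001,1.573]))
for p in ((172,103),(340,103)):print("trayL z40",atz(wray(f,s3,p),40).round(1))
s4=dict(eef_pos=np.array([559.6,-125.8,124.6]),tcp_rot=np.array([-3.14,-.001,1.571]))
for p in ((192,81),(367,84)):print("trayR z40",atz(wray(f,s4,p),40).round(1))
E
```

```text
faceL [508.9 412.8  50. ]
faceR [511.3 343.   50. ]
tipL [567.6 408.5   5. ]
tipR [570.2 349.    5. ]
rootL [515.6 407.3   5. ]
rootR [516.9 348.6   5. ]
5 [[568.5, 408.4, 1.4], [569.2, 348.3, 2.6], [509.4, 376.1, 31.3]]
50 [[568.5, 408.4, 1.4], [569.2, 348.3, 2.6], [509.4, 376.1, 31.3]]
trayL z40 [517.6 174.9  40. ]
trayL z40 [640.8 175.2  40. ]
trayR z40 [515.  -34.8  40. ]
trayR z40 [640.7 -34.5  40. ]
```

The holder is at about (510,378) with yaw +2°; its tip (569,379) and 60/70 mm widths agree with the text. Tray front is at x≈510, centre y≈70, yaw≈0. Grasping the holder.

```bash
python3 -m inch '[[0.034,0.006,0.01,0,0,-2,-0.5],[0,0,0.04,0,0,0,-0.5],[0,0,0.04,0,0,0,-0.5],[0,0,0.03,0,0,0,-0.5],[0,0,0.02,0,0,0,-0.5],[0,0,0,0,0,0,-0.5],[0,0,0,0,0,0,-0.5]]' 60; python3 -m inch '[[0,0,0,0,0,0,0],[0,0,0,0,0,0,0.4],[0,0,0,0,0,0,1],[0,0,0,0,0,0,1],[0,0,0,0,0,0,1],[0,0,0,0,0,0,1],[0,0,0,0,0,0,1]]' 60
```

```text
clock: 14.75
eef_pos: [510.7, 377.9, 36.0]
tcp_rot: [-3.141, 0.0, 1.607]
contact_force: [1.0, 1.1, 0.2]
opening: 0.75
grasp_force: 0.0
clock: 15.45
eef_pos: [510.7, 378.9, 36.7]
tcp_rot: [3.141, -0.001, 1.608]
contact_force: [-1.0, -1.2, 6.4]
opening: 0.078
grasp_force: 59.5
```

```bash
python3 -m inch '[[0,0,-0.02,0,0,0,1],[0,0,-0.025,0,0,2,1],[-0.01,-0.035,0,0,0,0,1],[-0.025,-0.03,0,0,0,0,1],[-0.035,-0.01,0,0,0,0,1],[-0.04,0,0,0,0,0,1],[-0.04,0,0,0,0,0,1],[-0.04,0,0,0,0,0,1]]'; python3 -m inch '[[-0.04,0,0,0,0,0,1],[-0.04,0,0,0,0,0,1],[-0.03,0,0,0,0,0,1],[-0.01,0,0,0,0,0,1],[0,0,0,0,0,0,1],[0,0,0,0,0,0,1]]'
python3 -c "
from h import *
s=r.sense()
f=eyes.grab_frame('wrist');cv2.imwrite('pics/w6.png',cv2.resize(cv2.convertScaleAbs(f['img'],alpha=1.4),(800,600),interpolation=cv2.INTER_CUBIC))
np.save('w6.npy',np.r_[s['eef_pos'],s['tcp_rot']])
print(s['eef_pos'],s['tcp_rot'],s['opening'],s['grasp_force'])"
```

```text
clock: 16.25
eef_pos: [435.4, 187.2, 81.1]
tcp_rot: [3.141, -0.0, 1.574]
contact_force: [0.4, 0.4, -0.0]
opening: 0.084
grasp_force: 58.6
clock: 16.85
eef_pos: [436.3, 69.1, 80.9]
tcp_rot: [3.141, -0.0, 1.572]
contact_force: [-0.0, 1.1, -1.0]
opening: 0.083
grasp_force: 58.6
[436.26417754  69.06870706  80.93296825] [ 3.14106258e+00 -3.13483207e-04  1.57235338e+00] 0.0827757929471475 58.62650513648987
```

View pics/w6.png

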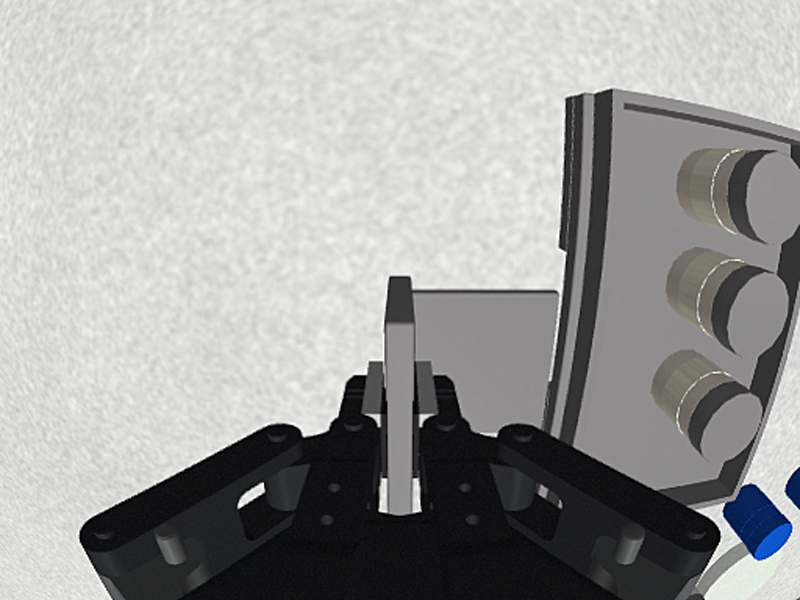

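The last view shows three pots upright in the tray, and the holder held level with its tongue corner at (558,290). The slot's left end shows as the end of the dark lower edge at about (561,248). Checking the lateral alignment.

```bash
python3 - <<'E'
from h import *
a=np.load('w6.npy');s=dict(eef_pos=a[:3],tcp_rot=a[3:]);f=eyes.grab_frame("wrist")
w=lambda x,y:((x+.5)/1.5625-.5,(y+.5)/1.5625-.5)
for n,p,z in [("slot left z0",(561,248),0),("z10",(561,248),10),("front left corner z0",(566,97),0),("z40",(580,96),40),("tip L",(558,292),48),("faceTopL",(399,320),95),("rim front far z40",(584,95),40)]:
    print(n,atz(wray(f,s,w(*p)),z).round(1))
E
```

```text
slot left z0 [512.5 105.3   0. ]
z10 [508.8 107.1  10. ]
front left corner z0 [512.  176.1   0. ]
z40 [503.  170.8  40. ]
tip L [495.2  97.6  48. ]
faceTopL [436.4 103.7  95. ]
rim front far z40 [504.6 171.4  40. ]
```

```bash
python3 -m inch '[[0.002,0,0.02,0,0,0,1],[0,0,0.016,0,0,0,1],[0,0,0.006,0,0,0,1],[0,0,0,0,0,0,1],[0,0,0,0,0,0,1],[0,0,0,0,0,0,1]]' 60
```

```text
clock: 17.55
eef_pos: [436.4, 70.7, 39.4]
tcp_rot: [3.141, -0.0, 1.573]
contact_force: [-0.1, 0.4, -0.4]
opening: 0.086
grasp_force: 58.6
```

```bash
python3 -m inch '[[0,0.005,0.0005,0,0,0,1],[0,0.005,0,0,0,0,1],[0,0.004,0,0,0,0,1],[0,0.004,0,0,0,0,1],[0,0.004,0,0,0,0,1],[0,0,0,0,0,0,1],[0,0,0,0,0,0,1]]'
```

```text
clock: 18.25
eef_pos: [457.8, 70.4, 38.2]
tcp_rot: [-3.141, 0.0, 1.573]
contact_force: [-0.2, -0.8, -0.8]
opening: 0.084
grasp_force: 58.6
```

```bash
python3 -m inch '[[0,0.003,0,0,0,0,1],[0,0.002,0,0,0,0,1],[0,0,0,0,0,0,1],[0,0,0,0,0,0,1]]'
```

```text
clock: 18.65
eef_pos: [462.9, 70.4, 38.3]
tcp_rot: [-3.142, -0.0, 1.573]
contact_force: [-0.5, -0.1, -0.2]
opening: 0.082
grasp_force: 58.6
```

```bash
for i in 1 2; do python3 -m inch '[[0,0.002,0,0,0,0,1],[0,0,0,0,0,0,1],[0,0,0,0,0,0,1]]' | egrep 'eef|contact'; done; python3 -m inch '[[0,0.003,0,0,0,0,1],[0,0,0,0,0,0,1],[0,0,0,0,0,0,1]]'
```

```text
eef_pos: [464.1, 70.4, 38.1]
contact_force: [-3.9, -0.2, 0.3]
eef_pos: [466.5, 70.4, 38.1]
contact_force: [-3.3, 0.5, 0.4]
clock: 19.55
eef_pos: [469.2, 70.4, 38.1]
tcp_rot: [-3.14, 0.0, 1.573]
contact_force: [-5.3, 1.8, 1.4]
opening: 0.08
grasp_force: 59.1
```

The spring took up at about x=463.5, so the stop should come at about 473.5.

```bash
for i in 1 2; do python3 -m inch '[[0,0.002,0,0,0,0,1],[0,0,0,0,0,0,1],[0,0,0,0,0,0,1]]' | egrep 'eef|contact'; done; python3 -m inch '[[0,0.001,0,0,0,0,1],[0,0,0,0,0,0,1],[0,0,0,0,0,0,1]]'
```

```text
eef_pos: [470.8, 70.4, 38.1]
contact_force: [-5.7, 1.6, 2.4]
eef_pos: [472.5, 70.4, 38.0]
contact_force: [-7.2, 1.0, 2.3]
clock: 20.45
eef_pos: [473.3, 70.4, 38.0]
tcp_rot: [-3.139, 0.0, 1.573]
contact_force: [-8.7, 1.3, 3.0]
opening: 0.084
grasp_force: 59.2
```

```bash
for i in 1 2; do python3 -m inch '[[0,0.001,0,0,0,0,1],[0,0,0,0,0,0,1],[0,0,0,0,0,0,1]]' | egrep 'eef|contact'; done
```

```text
eef_pos: [473.8, 70.3, 37.9]
contact_force: [-8.7, 0.9, 2.6]
eef_pos: [473.9, 70.3, 37.7]
contact_force: [-11.4, 1.8, 3.5]
```

```bash
for i in 1 2; do python3 -m inch '[[0,0.001,0,0,0,0,1],[0,0,0,0,0,0,1],[0,0,0,0,0,0,1],[0,0,0,0,0,0,1]]' ; done
```

```text
clock: 21.45
eef_pos: [474.0, 70.2, 37.5]
tcp_rot: [-3.134, 0.001, 1.573]
contact_force: [-13.3, 1.7, 5.8]
opening: 0.084
grasp_force: 59.7
clock: 21.85
eef_pos: [474.2, 70.1, 37.4]
tcp_rot: [-3.132, 0.001, 1.572]
contact_force: [-16.7, 1.7, 8.4]
opening: 0.09
grasp_force: 60.0
```

Force now climbs steeply with almost no motion, after about 10.5 mm of travel from first contact, so the holder is home at the stop. Handing in while still pressing.

```bash
python3 -c "
from rig import r
s=r.sense();print(s['eef_pos'],s['contact_force'],s['grasp_force']);print(r.sign_off())"
```

```text
[474.15761257  70.1409221   37.37821483] [-16.66791003   1.69908564   8.36633067] 60.04074811935425
the job is handed in; nothing more can be done
None
```

The tray now holds three standing pots and the other two were left untouched on the bench; the label holder's tongue is against the stop and was still gripped and pressed there with about 17 N at hand-in, 21.9 s in.

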